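Ease the ratchet press down onto the glued box

TASK

The lid of the wooden box has just been glued, and the rack press is held up over it by its ratchet. Throw the red-knobbed pawl lever over to release, take the load on the crank and wind up a touch so that the sprung pawl jumps clear, then ease the crank back, without ever letting the ram run away, until the cushioned platen lies on the lid with its full weight and nothing more. Let go of the crank there; never press the lid down hard with the crank, work the ram only by its crank, and leave the box and the other things on the bench where they are.

Things in the scene. Friction and masses are not known exactly. Their poses are not given: they have to be found in the camera images.
- press: green bench press, fixed (base 250 x 150 x 20 mm, column behind, head 230 mm high), turned by up to 0.25 rad. Origin under the base on the bench, z up; x from the front (ram) to the column, y to the side with ratchet wheel, pawl and crank. Along y, from the head out: head's cheek to 34 mm, ratchet wheel 40 to 52, crank arm 60 to 70, handle 76 to 184. Nothing stands above the handle or before it
- shaft (a point): point on the shaft's axis beside the handle's middle: at (x -5, y 130, z 195) mm in the press's frame. The shaft is level, along the press's y. The crank's throw is 100 mm; it stands on the front (-x) side, 0.45 to 1.05 rad above level at the start, and sinks along its circle as the ram sinks
- handle (a point): centre of the crank's black handle, a round level bar along the press's y, 27 mm thick, 108 mm long. Its sleeve turns freely, so a hand can keep its attitude and carry it round the shaft. While the pawl holds, it bears no load and yields only upwards (6 to 11 N wind it up); with the pawl clear it pulls down along its circle with 5 to 10 N
- drum (a joint): turn of the shaft with pinion drum, ratchet wheel and crank (rad): about 0 at the start, growing as the press is wound up (handle rises), negative as the ram sinks; stops at 0.6 and -1.75. 1 rad moves the ram 30 mm and the handle 100 mm. Winding up by 0.05 to 0.15 rad lets the pawl off its tooth
- wheel (a point): centre of the steel ratchet wheel (108 mm across, 12 mm thick, 16 teeth) on the shaft, at (x -5, y 46, z 195) mm in the press's frame; the pawl meets its rear (+x) side, at the height of the shaft
- ram: square steel ram (30 mm wide, 173 mm long); z up, origin in its lower end, 142 mm above the bench at the start. It carries a screwed foot, a steel plate and a black sponge cushion (90 x 80 x 14 mm, gives 1 mm per 18 N): 1.9 to 2.5 kg in all. How far the foot is screwed out is unmeasured: the cushion's face lies 30 to 56 mm under the ram's lower end
- throw_lever (a joint): the pawl's throw-over lever (rad): 0 = hold (leans back, to the press's +x, by 0.3), 0.6 = release (leans forward, to -x). An over-centre spring keeps it at either end; 4 to 7 N at the knob carry it past the middle, then it snaps over
- lever_knob (a point): centre of the lever's red ball knob, 20 mm across, 58 mm from the pawl pin, which lies at (x 61, y 46, z 248) mm in the press's frame. The knob swings in the press's x-z plane, forward (-x) by 34 mm for release. Free space above, before and behind it; the arm below it is 9 mm thick
- pawl (a joint): turn of the brass pawl relative to its lever, on the same pin, against the spring between them (rad): about -0.03 while both hold; about -0.6 when the lever is at release but the loaded tooth still jams the pawl; about -0.25 once the pawl has sprung clear of the wheel
- box: glued wooden box, loose on the press's base: 120 x 108 mm, 50 mm high with its lid; origin at the centre of its underside, 20 mm above the bench, so the lid's top is 70 mm above the bench. The cushion meets it after the ram has sunk 16 to 42 mm; over the next 1 to 2 mm of squeeze (3 to 6 mm at the handle) the load goes off the handle. More than 55 N would spoil the joint
- glue_mid (a point): centre of an orange glue bottle, 60 mm across, 165 mm high, standing
- can_mid (a point): centre of a yellow and brown tin of wood finish, 100 mm across, 110 mm high, standing
- jar_mid (a point): centre of an amber glass jar with a steel cap, 76 mm across, 105 mm high, standing
- brush: a paint brush lying on the bench

How it is judged:
On the way, in this order (a step that is already met when the one before it is completed fails the run):
1. the pawl lever is thrown over to release (value of joint throw_lever above 0.45 rad), for 0.1 s.
2. the crank has been wound up enough for the pawl to spring clear of the ratchet wheel (value of joint pawl above -0.4 rad and value of joint throw_lever above 0.45 rad), for 0.2 s.
3. the platen lies on the lid (contact force between ram and box above 12 N), for 0.3 s.
At the end, for the whole second after the job is handed in: The cushioned platen rests on the box's lid with the ram's weight (more than 14 N), at rest (slower than 10 mm/s); the pawl lever is at release (above 0.45 rad) and the pawl clear of the wheel (above -0.4 rad) (all of step 2 and contact force between ram and box above 14 N and linear speed of ram below 0.01 m/s); the robot touches nothing.
It fails at once if the ram runs away (faster than 0.12 m/s) (linear speed of ram above 0.12 m/s).
It fails at once if the platen strikes or presses the lid with more than 55 N (contact force between ram and box above 55 N).
It fails at once if the robot handles the ram or its platen instead of the crank (more than 3 N) (contact force between any of the fingers, the arm and ram above 3 N).
It fails at once if the box is shifted (more than 10 mm) (distance of box from where it was at the start of the episode above 0.01 m).
It fails at once if a thing on the bench is displaced (more than 30 mm) (distance of any of glue_mid, can_mid, jar_mid, brush from where it was at the start of the episode above 0.03 m).
It also fails if it takes over 70 s, if anything falls off the work surface, if the arm or the gripper's body presses on something with over 40 N, if the wrist force passes 120 N, or if a joint passes its speed limit or range.

ROBOT

A 6-joint arm with a two-finger parallel gripper is mounted at the origin on the work surface. World frame = base frame: x ahead of the robot, y to its left, z up, the work surface at z = 0. Lengths are in m, angles in rad, forces in N, time in s.
With the tool pointing down it reaches from about 0.35 to 0.85 m from the base axis. Payload 8.1 kg.
Tool frame: the origin (TCP) lies between the finger pads; the fingertips stand 25 mm ahead of it and the grasp point (between the pads) lies 6 mm ahead of it; z points along the fingers, x is the direction in which the jaws open and shut, and the axes are right-handed (so a half turn about z gives the same grasp; the last joint's range is limited). The gripper opens to 85 mm and grips with 20 to 120 N. Pads are 22 mm wide; open, the fingers measure 114 mm over their backs; the gripper's body (76 mm by 85 mm) begins 54 mm behind the grasp point. The pads swing forward as they close: fully open they stand 13 mm farther back than shut.
Start: joints at [1.243, 0.13, 1.488, -0, 1.523, -0.085], TCP at [0.144, 0.582, 0.256] pointing down, gripper open.
Joint ranges: [-2.96, 2.96], [-0.89, 2.26], [0.02, 2.5], [-1.34, 4.48], [0, 2.73], [-2.66, 2.66]. Speed limits (rad/s): [2.39, 2.39, 2.79, 3.14, 3.14, 3.14].

INTERFACE

Orientations are given as a unit quaternion [x, y, z, w].
In Python, from bench import ctrl gives the robot as it stands.
- The arm moves only by the tool arm_command, never from a script. Its argument "motion" is a list of rows, each an object with "gripper": the closure, from 0 (fully open) to 1 (shut); "linear": the shift along the tool's x, y, z scaled (see below), a list of three; "delta_rot": the turn, a rotation vector about the tool's x, y, z scaled (see below), a list of three. A call has 1 to 5 rows; each row shifts and turns the commanded pose from where the row before left it, along the tool's axes as they then stand; what a row does not reach is not made up. The controller multiplies each number of a shift by 0.3 m and each number of a turn by 5 degrees. A row lasts 1/10 s, in which the tool goes at most 50 mm and 8.59 degrees, less where a joint would pass 70% of its speed; a pose out of reach is approached as far as the arm can. A call with a number of a shift or a turn outside -1 to 1 is refused whole. A call with a gripper value outside its range is refused whole. The fingers move at their own pace and stop on an object; "grip_force" is the grip in N (left out, the last holds). Time passes only in rows, so rows that do not move let the fingers close. It gives the time, the measured TCP pose, the force and the opening at its end, in the units of the state.
- ctrl.state(): the state, without advancing time (a new reading comes with each control period).
- ctrl.read_camera(name): name is "scene" or "top" or "wrist"; returns a dict with "image" (400x640x3 uint8, red, green, blue), "z_map" (400x640 float32, m along the optical axis (not along the pixel's ray), 0 where there is no reading), "mtx" (3x3 intrinsics, pixels), "rvec" (rotation vector, rad) and "tvec" (3), from world to camera coordinates, as OpenCV has them; the wrist camera has in their place "hand_eye" (4x4, takes a point from camera to tool coordinates, whose origin is the TCP and whose axes are the tool frame's). Camera axes: x right, y down, z forward; pixel columns grow to the right and rows downward; lengths in m; the calibration is good to about 2 mm. The wrist camera is an equidistant fisheye: a pixel r from the principal point sees the ray r / f radians off the axis. A picture is of the moment at which its call begins: read the wrist's pose just before it.
- ctrl.close_job(): hands the job in, once; it reports no verdict.
Trained networks look in the newest picture that a camera, given by its name, has taken for a name from the list of things; names that differ only in an ending like _2 or _b are one class to them, and where a whole thing is asked for, a point or a joint stands for the part that bears it (a point fixed in the world has none). Each returns a list of dicts, best first, with "p" (0 to 1); they miss things now and then, are a little off and sometimes report something else, mostly with a low value. They report only what shows in the picture. A call takes as long as a camera call.
- ctrl.regions_of(camera, name): "region" (400x640 bool, what is visible of it) and "pixel" ([column, row] in pixels, amid what is visible of it).
The state is a dict: "time": time; "q": joint angles; "joint_vel": joint speeds; "joint_torque": joint torques, N m; "position": TCP position; "tool_rot": TCP orientation; "contact_force": force on the tool from outside, world axes, zero at the start; "torque": the same for the moment, N m; "gripper_width": finger opening in m.
Only numpy, scipy, OpenCV 4.12 (cv2) and the standard library are available. Lean on these libraries where they do the work, as an engineer would, in place of code of your own. Each camera call takes 0.05 s, during which the arm holds its last target.

## Working session

There is one attempt and no reset: what is moved stays moved. The work goes in short steps, Python scripts to look and compute and a tool call to move; the robot and the scene stay as the last step left them, time stands still between calls to the robot, and variables do not carry over. Pictures are saved under pics/ and viewed, and the job is handed in when it is done.

Besides the shell and the picture viewer there is one more tool, called as name([rows], argument=value, ...), one row to a line, values as JSON. arm_command: Moves the arm, as the interface text tells. Shifts and turns lie within -1 to 1; 1 stands for 0.3 m of shift or 5 degrees of turn. Its arguments: {"type":"object","properties":{"motion":{"type":"array"},"grip_force":{"type":"number"}},"required":["motion"]}

```bash
ls; mkdir -p pics; python3 - <<'E'
from bench import ctrl
import cv2,numpy as np
print(ctrl.state())
for n in("scene","top"):
    c=ctrl.read_camera(n); cv2.imwrite(f"pics/{n}0.png",c["image"][:,:,::-1]); np.savez(f"{n}0.npz",**c)
    print(n,c["mtx"],c["rvec"],c["tvec"])
    for t in("press","handle","lever_knob","wheel","box"):
        r=ctrl.regions_of(n,t)
        for d in r[:2]: print(t,round(d["p"],2),d["pixel"],d["region"].sum())
E
```

```text
pics
{'time': 0.0, 'q': array([ 1.24260128e+00,  1.31161059e-01,  1.48928305e+00,  1.63878176e-05,
        1.52300756e+00, -8.53992482e-02]), 'joint_vel': array([ 4.08444023e-05, -2.24346701e-04, -6.40387566e-04, -4.98045282e-04,
       -7.47540858e-04,  1.68989792e-03]), 'joint_torque': array([ 2.70210250e-03, -5.69411445e+01, -5.00549948e+01,  1.50779401e-04,
        1.53220753e-02,  6.56990920e-06]), 'position': array([0.14405887, 0.58192697, 0.25524239]), 'tool_rot': array([ 7.87533192e-01,  6.16271537e-01, -7.82685721e-04,  5.01452119e-04]), 'contact_force': array([-0.41760251, -0.43945757, -0.27330624]), 'torque': array([-0.01057508,  0.01740144,  0.01001238]), 'gripper_width': 0.08551901974915918}
scene [[470.07532384   0.         324.55838561]
 [  0.         470.07532384 192.28296175]
 [  0.           0.           1.        ]] [ 1.88273389  1.95891147 -0.53855889] [-0.00332649 -0.36417784  1.67621388]
press 0.67 [281.5, 200.8] 5163
handle 0.73 [324.8, 147.9] 413
lever_knob 0.68 [291.5, 195.2] 116
wheel 0.58 [281.4, 203.4] 5266
box 0.49 [294.4, 211.8] 93
box 0.28 [281.7, 202.6] 5390
top [[369.26612773   0.         315.46682941]
 [  0.         369.26612773 197.65865316]
 [  0.           0.           1.        ]] [ 2.1914025  -2.01579434  0.21506368] [-0.02138338  0.57309874  1.0736297 ]
press 0.57 [352.5, 219.4] 4311
handle 0.68 [312.8, 238.7] 503
lever_knob 0.58 [349.9, 175.3] 149
wheel 0.69 [353.2, 219.0] 4351
wheel 0.23 [218.5, 138.0] 567
box 0.6 [194.8, 207.7] 1247
box 0.54 [354.2, 248.3] 349
```

View pics/scene0.png

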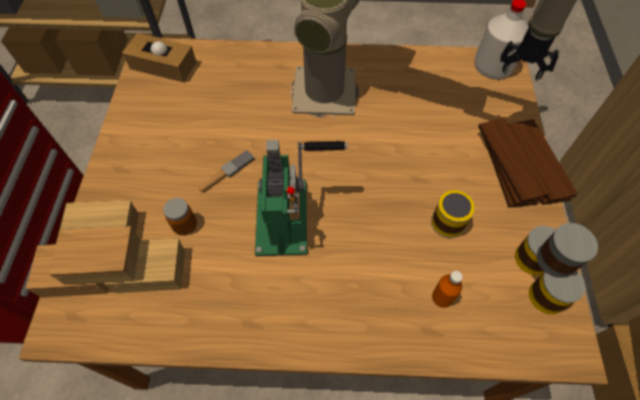

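View pics/top0.png

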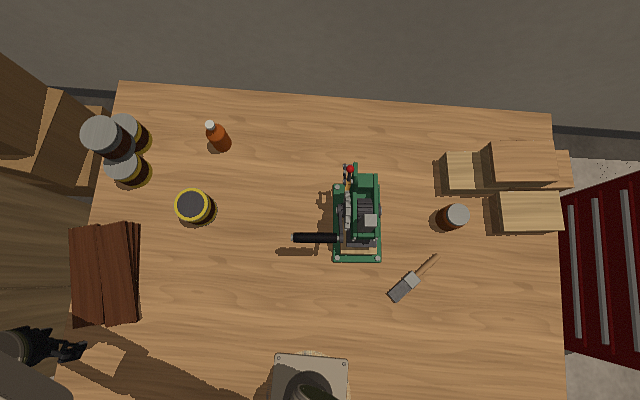

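```bash
cat > h.py <<'E'
import numpy as np,cv2
def load(n):
    return dict(np.load(n+".npz"))
def world(c):
    K=c["mtx"];R=cv2.Rodrigues(c["rvec"])[0];t=c["tvec"].ravel()
    v,u=np.mgrid[0:400,0:640];z=c["z_map"]
    P=np.stack([(u-K[0,2])/K[0,0]*z,(v-K[1,2])/K[1,1]*z,z],-1)
    return (P-t)@R, z>0
E
python3 - <<'E'
from h import *
for n in("scene0","top0"):
    c=load(n);W,ok=world(c);im=c["image"].astype(int)
    r,g,b=im[...,0],im[...,1],im[...,2]
    red=ok&(r>120)&(g<60)&(b<60)&(W[...,2]>.2)
    print(n,"red",red.sum(),np.median(W[red],0) if red.any() else 0, "cam",(-cv2.Rodrigues(c["rvec"])[0].T@c["tvec"].ravel()))
    from bench import ctrl
    for t in("handle","lever_knob"):
        d=ctrl.regions_of(n[:-1],t)[0]["region"]&ok
        P=W[d];print(t,len(P),np.median(P,0),P.min(0),P.max(0))
        if t=="handle":
            q=P[np.abs(P-np.median(P,0)).max(1)<.08];m=q.mean(0);s=np.linalg.svd(q-m,full_matrices=False);print(m,s[1],s[2])
E
```

```text
scene0 red 138 [-0.13929666  0.61229155  0.27055139] cam [1.17086814 0.04726822 1.25266239]
handle 413 [0.43921588 0.01832296 0.26214658] [ 0.41979438 -0.03395449  0.24014824] [0.44947758 0.07126572 0.27017339]
[0.43780324 0.01828121 0.26065681] [0.6195292  0.1544408  0.07940883] [[ 0.07198366 -0.99740059 -0.00322775]
 [-0.81114264 -0.06042372  0.58171866]
 [ 0.58040157  0.03925607  0.81338366]]
lever_knob 116 [ 0.59642379 -0.05184311  0.25602897] [ 0.49833325 -0.06202122  0.06468644] [ 0.61287184 -0.04145102  0.31244605]
top0 red 38 [ 0.59943292 -0.0555462   0.31055867] cam [0.33431461 0.00650485 1.17037241]
handle 498 [0.43079178 0.01902763 0.26378482] [ 0.4152127  -0.03655042 -0.00614072] [0.4787145  0.08305338 0.27025436]
[0.43048429 0.01785594 0.26326987] [0.67418032 0.16470365 0.07685322] [[-0.07089092  0.99745091 -0.008134  ]
 [ 0.9974601   0.07083032 -0.00751071]
 [ 0.00691543  0.00864579  0.99993871]]
lever_knob 148 [ 0.59037766 -0.05532062  0.25962746] [ 0.5691577  -0.08475378 -0.00473125] [ 0.68219615 -0.04551866  0.31451526]
```

The scene view shows the press near (281,200), the black handle at about (324,146) and the red knob at (291,190). The top view shows the handle at (313,238) and the knob at (350,172). Next I'll fit the handle cylinder and the knob sphere.

```bash
python3 - <<'E'
from h import *
from scipy.optimize import least_squares
from bench import ctrl
allH=[];allK=[]
for n in("scene0","top0"):
    c=load(n);W,ok=world(c);im=c["image"].astype(int)
    r,g,b=im[...,0],im[...,1],im[...,2]
    near=ok&(abs(W[...,0]-.435)<.06)&(abs(W[...,1]-.018)<.075)&(W[...,2]>.235)&(W[...,2]<.275)&(r<60)&(g<60)&(b<60)
    H=W[near]
    k=ok&(r>100)&(g<70)&(b<70)&(abs(W[...,0]-.6)<.05)&(abs(W[...,1]+.055)<.04)&(W[...,2]>.28)
    K=W[k]; print(n,len(H),len(K))
    for nm,X,rad in(("K",K,.01),):
        f=least_squares(lambda p:np.linalg.norm(X-p,axis=1)-rad,X.mean(0)-[0,0,.008],loss="soft_l1",f_scale=.001);print("knob",f.x,f.cost)
    def fit(X):
        def res(p):
            d=np.array([p[3],1,p[4]]);d/=np.linalg.norm(d);c0=np.array([p[0],.018,p[1]])
            v=X-c0;return np.linalg.norm(v-np.outer(v@d,d),axis=1)-p[2]
        return least_squares(lambda q:res([q[0],q[1],.0135,q[2],q[3]]),[.431,.255,-.07,0],loss="soft_l1",f_scale=.001)
    f=fit(H);print("handle",f.x,f.cost,"y range",np.percentile(H[:,1],[0,2,98,100]))
    allH.append(H);allK.append(K)
f=fit(np.vstack(allH));print(f.x)
h=np.array([f.x[0],.018,f.x[1]])
yaw=-np.arctan(f.x[2]);print("yaw",yaw)
px=np.array([np.cos(yaw),np.sin(yaw),0]);py=np.array([-px[1],px[0],0])
th=np.arcsin((h[2]-.195)/.1);s=h+px*.1*np.cos(th);s[2]=.195
o=s+px*.005-py*.130;o[2]=0
print("th",th,"shaft",s,"press o",o,"pred knob",o+px*.0781+py*.046+[0,0,.3034])
# press base corner check
for n in("scene0","top0"):
    c=load(n);R=cv2.Rodrigues(c["rvec"])[0]
    im=c["image"][:,:,::-1].copy()
    for P in [o+px*x+py*y+np.array([0,0,z]) for x,y,z in[(-.125,.075,.02),(-.125,-.075,.02),(.125,.075,.02),(.125,-.075,.02),(-.005,.046,.195),(.0781,.046,.3034)]]+[s,h]:
        q=cv2.projectPoints(P,c["rvec"],c["tvec"],c["mtx"],None)[0].ravel()
        cv2.circle(im,tuple(int(round(a)) for a in q),2,(255,0,255),-1)
    x0,y0=(220,120) if n[0]=="s" else (270,140)
    cv2.imwrite(f"pics/{n}_chk.png",cv2.resize(im[y0:y0+150,x0:x0+190],None,fx=4,fy=4))
E
```

```text
scene0 294 50
knob [ 0.60209827 -0.05452923  0.30223032] 3.150730524494631e-05
handle [ 0.43171511  0.25220186 -0.07516568 -0.00319588] 0.0002932144020634739 y range [-0.03324856 -0.03077811  0.06798769  0.07092984]
top0 471 41
knob [ 0.60113303 -0.05524107  0.30256948] 1.727162512060951e-05
handle [ 0.4312549   0.25274778 -0.07548631  0.00321885] 0.0004452163896273432 y range [-0.05142777 -0.04482592  0.06805237  0.07054882]
[ 0.43128841  0.25263474 -0.07643395  0.00140064]
yaw 0.07628562625576907
th 0.6142520129201752 shaft [0.51277121 0.02422805 0.195     ] press o [ 0.52766419 -0.1050128   0.        ] pred knob [ 0.60203131 -0.05319446  0.3034    ]
```

View check.

View pics/top0_chk.png

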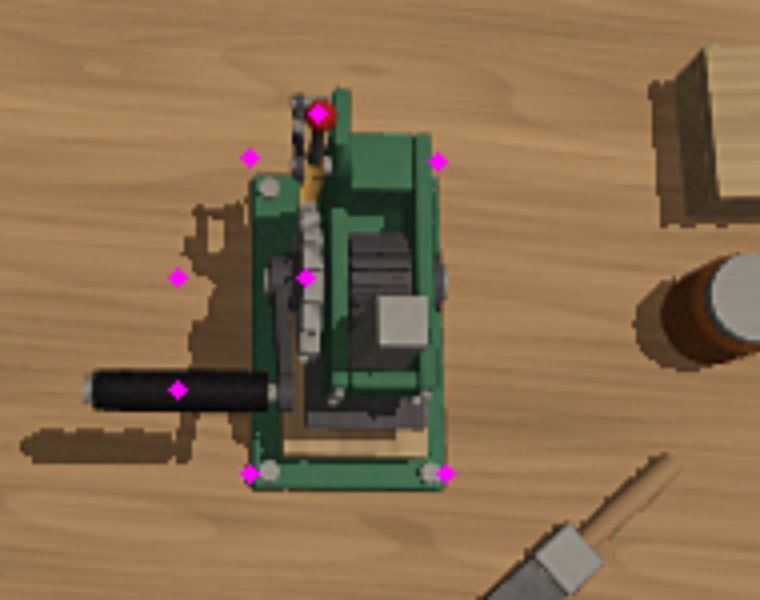

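View pics/scene0_chk.png

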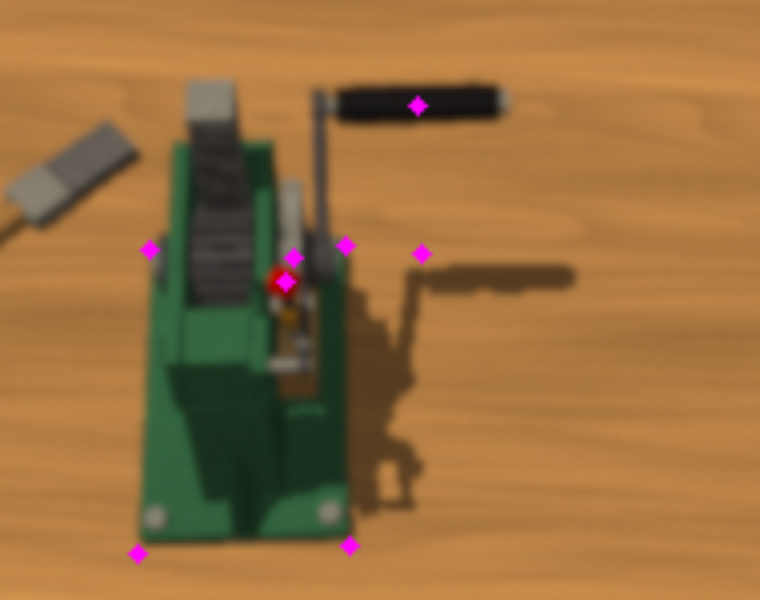

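```bash
python3 - <<'E'
from h import *
for n in("scene0","top0"):
    c=load(n);W,ok=world(c);im=c["image"].astype(int)
    r,g,b=im[...,0],im[...,1],im[...,2]
    m=ok&(g>r+15)&(g>b+10)&(W[...,2]>.1)
    P=W[m];print(n,"green z pct",np.percentile(P[:,2],[50,90,99,100]),P[:,0].min(),P[:,0].max(),P[:,1].min(),P[:,1].max())
    near=ok&(W[...,0]>.58)&(W[...,0]<.70)&(abs(W[...,1]+.055)<.05)&(W[...,2]>.22)
    for x,col in zip(W[near],im[near]): 
        if x[2]>.25: print(x.round(3),col)
    ram=ok&(abs(W[...,0]-.48)<.06)&(abs(W[...,1]+.11)<.03)&(W[...,2]>.28);print("ram",np.median(W[ram],0) )
E
```

```text
scene0 green z pct [0.22572403 0.23341781 0.25779744 0.26049458] 0.43528689968202305 0.6391036823996433 -0.15013950233231735 -0.03089435457253151
[ 0.596 -0.06   0.307] [132  46  27]
[ 0.598 -0.057  0.311] [160  27  16]
[ 0.597 -0.055  0.31 ] [171  33  23]
[ 0.598 -0.053  0.311] [169  45  36]
[ 0.598 -0.05   0.311] [155  56  48]
[ 0.598 -0.062  0.306] [129  64  36]
[ 0.601 -0.059  0.311] [166  31   7]
[ 0.602 -0.057  0.312] [187   6   0]
[ 0.601 -0.055  0.311] [192   0   0]
[ 0.6   -0.053  0.309] [185   7   0]
[ 0.601 -0.05   0.312] [168  19   7]
[ 0.599 -0.048  0.309] [144  40  32]
[ 0.601 -0.062  0.307] [150  51  25]
[ 0.604 -0.059  0.311] [181  17   0]
[ 0.603 -0.057  0.31 ] [195   0   0]
[ 0.603 -0.055  0.31 ] [198   0   0]
[ 0.604 -0.052  0.312] [189   0   0]
[ 0.604 -0.05   0.312] [173   1   0]
[ 0.602 -0.048  0.308] [148  13   3]
[ 0.599 -0.046  0.304] [115  31  25]
[ 0.604 -0.062  0.307] [150  36  14]
[ 0.606 -0.059  0.311] [179   6   0]
[ 0.605 -0.057  0.309] [191   0   0]
[ 0.607 -0.054  0.312] [193   0   0]
[ 0.606 -0.052  0.311] [184   0   0]
[ 0.605 -0.05   0.309] [168  
[... 14423 characters left out ...]
-0.079  0.259] [45 73 51]
[ 0.581 -0.044  0.252] [121 120 115]
[ 0.58  -0.049  0.258] [70 67 72]
[ 0.581 -0.051  0.257] [173 132  72]
[ 0.582 -0.054  0.251] [121  88  40]
[ 0.582 -0.056  0.254] [76 57 36]
[ 0.582 -0.059  0.253] [60 43 24]
[ 0.582 -0.062  0.254] [97 68 30]
[ 0.583 -0.064  0.252] [154 151 145]
[ 0.583 -0.067  0.254] [160 153 142]
[ 0.582 -0.069  0.258] [20 29 22]
[ 0.582 -0.072  0.257] [24 48 32]
[ 0.582 -0.074  0.258] [42 66 48]
[ 0.582 -0.076  0.259] [39 65 44]
[ 0.583 -0.079  0.258] [42 67 48]
[ 0.58  -0.064  0.253] [126 122 118]
[ 0.581 -0.067  0.251] [134 126 117]
[ 0.581 -0.077  0.255] [37 59 41]
[ 0.58  -0.079  0.258] [33 57 38]
ram [ 0.47480107 -0.10871437  0.31367511]
```

arm_command([
  {"gripper": 1,"linear": [0,0,-0.03],"delta_rot": [0,0,1]},
  {"gripper": 1,"linear": [0,0,-0.03],"delta_rot": [0,0,1]},
  {"gripper": 1,"linear": [0,0,-0.03],"delta_rot": [0,0,1]},
  {"gripper": 1,"linear": [0,0,-0.03],"delta_rot": [0,0,1]},
  {"gripper": 1,"linear": [0,0,-0.03],"delta_rot": [0,0,1]},
])

```text
time: 1.3
position: [0.1442, 0.5824, 0.3017]
tool_rot: [0.903, 0.43, 0.0, -0.0]
contact_force: [0.2, 0.1, 0.2]
gripper_width: 0.0119
```

arm_command([
  {"gripper": 1,"linear": [0,0,-0.03],"delta_rot": [0,0,1]},
  {"gripper": 1,"linear": [0,0,-0.03],"delta_rot": [0,0,1]},
  {"gripper": 1,"linear": [0,0,-0.03],"delta_rot": [0,0,1]},
  {"gripper": 1,"linear": [0,0,-0.03],"delta_rot": [0,0,1]},
  {"gripper": 1,"linear": [0,0,-0.03],"delta_rot": [0,0,1]},
])

```text
time: 1.8
position: [0.1442, 0.5824, 0.3467]
tool_rot: [0.975, 0.224, -0.0, 0.0]
contact_force: [-0.1, -0.2, -0.2]
gripper_width: 0.0003
```

arm_command([
  {"gripper": 1,"linear": [0,0,-0.03],"delta_rot": [0,0,1]},
  {"gripper": 1,"linear": [0,0,-0.03],"delta_rot": [0,0,1]},
  {"gripper": 1,"linear": [0,0,-0.03],"delta_rot": [0,0,1]},
  {"gripper": 1,"linear": [0,0,-0.03],"delta_rot": [0,0,1]},
  {"gripper": 1,"linear": [0,0,-0.03],"delta_rot": [0,0,0.35]},
])

```text
time: 2.3
position: [0.1442, 0.5824, 0.3917]
tool_rot: [0.999, 0.036, 0.0, -0.0]
contact_force: [0.6, -0.2, 0.1]
gripper_width: 0.0002
```

```bash
cat >> h.py <<'E'
from scipy.spatial.transform import Rotation as Ro
def st():
    from bench import ctrl
    return ctrl.state()
def goto(target):
    s=st();R=Ro.from_quat(s["tool_rot"]).as_matrix()
    d=R.T@(np.array(target)-s["position"])
    print("t",s["time"],"pos",s["position"].round(4),"toolx heading deg",np.degrees(np.arctan2(R[1,0],R[0,0])).round(2),"toolz",R[:,2].round(4),"F",s["contact_force"].round(2),"w",round(s["gripper_width"],4),"q",s["q"].round(2))
    print("shift tool m",d.round(4),"scaled total",(d/.3).round(4))
E
python3 -c "
from h import *
goto([.645,-.0515,.39])"
```

```text
t 2.3 pos [0.1442 0.5824 0.3917] toolx heading deg 4.15 toolz [ 0.  0. -1.] F [ 0.57 -0.19  0.14] w 0.0002 q [ 1.24  0.12  1.26 -0.    1.77  1.17]
shift tool m [0.4536 0.6685 0.0017] scaled total [1.5119 2.2282 0.0057]
```

arm_command([
  {"gripper": 1,"linear": [0.076,0.111,0],"delta_rot": [0,0,0]},
  {"gripper": 1,"linear": [0.076,0.111,0],"delta_rot": [0,0,0]},
  {"gripper": 1,"linear": [0.076,0.111,0],"delta_rot": [0,0,0]},
  {"gripper": 1,"linear": [0.076,0.111,0],"delta_rot": [0,0,0]},
  {"gripper": 1,"linear": [0.076,0.111,0],"delta_rot": [0,0,0]},
])

```text
time: 2.8
position: [0.2712, 0.4237, 0.3914]
tool_rot: [0.999, 0.038, 0.0, -0.0]
contact_force: [0.5, -0.7, 1.3]
gripper_width: 0.0002
```

arm_command([
  {"gripper": 1,"linear": [0.076,0.111,0],"delta_rot": [0,0,0]},
  {"gripper": 1,"linear": [0.076,0.111,0],"delta_rot": [0,0,0]},
  {"gripper": 1,"linear": [0.076,0.111,0],"delta_rot": [0,0,0]},
  {"gripper": 1,"linear": [0.076,0.111,0],"delta_rot": [0,0,0]},
  {"gripper": 1,"linear": [0.076,0.111,0],"delta_rot": [0,0,0]},
])

```text
time: 3.3
position: [0.3975, 0.2662, 0.3916]
tool_rot: [0.999, 0.038, 0.0, -0.0]
contact_force: [0.4, -0.0, 0.6]
gripper_width: 0.0001
```

arm_command([
  {"gripper": 1,"linear": [0.076,0.111,0],"delta_rot": [0,0,0]},
  {"gripper": 1,"linear": [0.076,0.111,0],"delta_rot": [0,0,0]},
  {"gripper": 1,"linear": [0.076,0.111,0],"delta_rot": [0,0,0]},
  {"gripper": 1,"linear": [0.076,0.111,0],"delta_rot": [0,0,0]},
  {"gripper": 1,"linear": [0.076,0.111,0],"delta_rot": [0,0,0]},
])

```text
time: 3.8
position: [0.5239, 0.1087, 0.3915]
tool_rot: [0.999, 0.038, 0.0, -0.0]
contact_force: [0.8, 1.2, 1.5]
gripper_width: -0.0
```

arm_command([
  {"gripper": 1,"linear": [0.076,0.111,0],"delta_rot": [0,0,0]},
  {"gripper": 1,"linear": [0.076,0.111,0],"delta_rot": [0,0,0]},
  {"gripper": 1,"linear": [0.076,0.111,0],"delta_rot": [0,0,0]},
  {"gripper": 1,"linear": [0.076,0.111,0],"delta_rot": [0,0,0]},
  {"gripper": 1,"linear": [0.076,0.111,0],"delta_rot": [0,0,0]},
])

```text
time: 4.3
position: [0.6501, -0.0487, 0.3913]
tool_rot: [0.999, 0.038, 0.0, -0.0]
contact_force: [0.3, -0.0, -0.3]
gripper_width: 0.0005
```

```bash
python3 -c "
from h import *
goto([.645,-.0515,.312])"
```

```text
t 4.3 pos [ 0.6501 -0.0487  0.3913] toolx heading deg 4.33 toolz [ 2.e-04  0.e+00 -1.e+00] F [ 0.31 -0.04 -0.26] w 0.0005 q [-0.15  0.26  1.1   0.    1.78 -0.23]
shift tool m [-0.0053  0.0024  0.0793] scaled total [-0.0178  0.008   0.2642]
```

arm_command([
  {"gripper": 1,"linear": [0,0.008,0.06],"delta_rot": [0,0,0]},
  {"gripper": 1,"linear": [0,0,0.07],"delta_rot": [0,0,0]},
  {"gripper": 1,"linear": [0,0,0.07],"delta_rot": [0,0,0]},
  {"gripper": 1,"linear": [0,0,0.06],"delta_rot": [0,0,0]},
  {"gripper": 1,"linear": [0,0,0.004],"delta_rot": [0,0,0]},
])

```text
time: 4.8
position: [0.6482, -0.0495, 0.3085]
tool_rot: [0.999, 0.038, -0.003, -0.001]
contact_force: [-0.6, 0.9, 0.3]
gripper_width: -0.0
```

```bash
python3 - <<'E'
from h import *
goto([.6,-.055,.312])
from bench import ctrl
for n in("scene","wrist","top"):
    c=ctrl.read_camera(n); im=c["image"][:,:,::-1]
    if n=="scene": im=cv2.resize(im[120:270,220:410],None,fx=4,fy=4)
    if n=="top": im=cv2.resize(im[120:270,270:460],None,fx=4,fy=4)
    cv2.imwrite(f"pics/{n}1.png",im)
E
```

```text
t 4.8 pos [ 0.6482 -0.0495  0.3085] toolx heading deg 4.33 toolz [-5.4e-03  9.0e-04 -1.0e+00] F [-0.64  0.89  0.29] w -0.0 q [-0.15  0.26  1.25  0.    1.64 -0.23]
shift tool m [-0.0485  0.0019 -0.0032] scaled total [-0.1618  0.0062 -0.0108]
```

View pics/scene1.png

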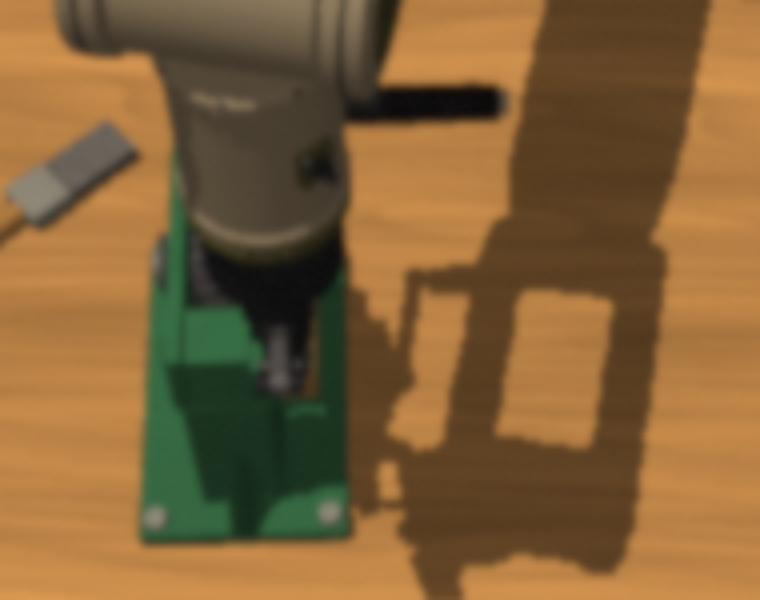

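View pics/wrist1.png

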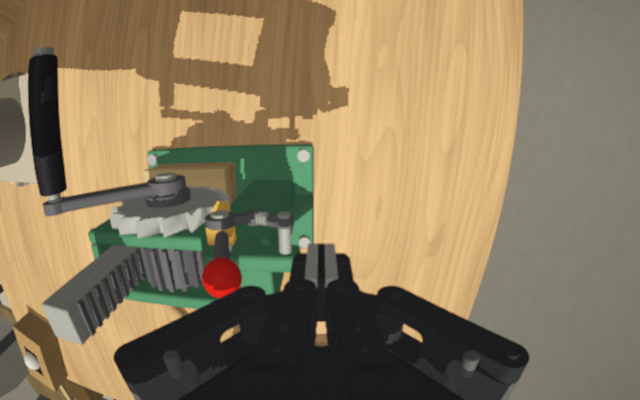

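The wrist view shows the red knob at (222,278) and the shut fingertips at (322,255). The fingertips are behind the knob and clear of it, so I'm pushing forward.

arm_command([
  {"gripper": 1,"linear": [-0.025,0.004,-0.005],"delta_rot": [0,0,0]},
  {"gripper": 1,"linear": [-0.025,0,0],"delta_rot": [0,0,0]},
  {"gripper": 1,"linear": [-0.015,0,0],"delta_rot": [0,0,0]},
  {"gripper": 1,"linear": [-0.01,0,0],"delta_rot": [0,0,0]},
])

```text
time: 5.35
position: [0.6267, -0.0526, 0.3143]
tool_rot: [0.999, 0.038, 0.0, 0.0]
contact_force: [-0.0, -0.5, -0.8]
gripper_width: 0.0002
```

arm_command([
  {"gripper": 1,"linear": [-0.01,0,0],"delta_rot": [0,0,0]},
  {"gripper": 1,"linear": [-0.01,0,0],"delta_rot": [0,0,0]},
  {"gripper": 1,"linear": [-0.01,0,0],"delta_rot": [0,0,0]},
])

```text
time: 5.65
position: [0.6196, -0.0531, 0.3153]
tool_rot: [0.999, 0.038, 0.003, 0.0]
contact_force: [6.6, 0.9, 5.2]
gripper_width: 0.0
```

arm_command([
  {"gripper": 1,"linear": [-0.01,0,0],"delta_rot": [0,0,0]},
  {"gripper": 1,"linear": [-0.01,0,0],"delta_rot": [0,0,0]},
  {"gripper": 1,"linear": [-0.01,0,0],"delta_rot": [0,0,0]},
])

```text
time: 5.95
position: [0.6095, -0.0538, 0.3144]
tool_rot: [0.999, 0.038, 0.001, 0.0]
contact_force: [2.7, -0.2, 2.1]
gripper_width: -0.0003
```

arm_command([
  {"gripper": 1,"linear": [-0.01,0,0],"delta_rot": [0,0,0]},
  {"gripper": 1,"linear": [-0.01,0,0],"delta_rot": [0,0,0]},
])

```text
time: 6.15
position: [0.6024, -0.0543, 0.3129]
tool_rot: [0.999, 0.038, -0.001, -0.0]
contact_force: [0.2, 0.1, 0.9]
gripper_width: 0.0001
```

arm_command([
  {"gripper": 1,"linear": [0.02,0,-0.02],"delta_rot": [0,0,0]},
  {"gripper": 1,"linear": [0.03,0,-0.1],"delta_rot": [0,0,0]},
  {"gripper": 0,"linear": [0,0,-0.15],"delta_rot": [0,0,0]},
  {"gripper": 0,"linear": [0,0,-0.1],"delta_rot": [0,0,0]},
])

```text
time: 6.55
position: [0.6185, -0.0531, 0.4274]
tool_rot: [0.999, 0.038, 0.001, 0.0]
contact_force: [0.1, -0.4, 0.3]
gripper_width: 0.028
```

```bash
python3 - <<'E'
from h import *
from bench import ctrl
goto([.4313,.018,.40])
for n in("wrist",):
    c=ctrl.read_camera(n); im=c["image"][:,:,::-1]
    cv2.imwrite(f"pics/{n}2.png",im)
E
```

```text
t 6.55 pos [ 0.6185 -0.0531  0.4274] toolx heading deg 4.34 toolz [ 1.3e-03 -3.0e-04 -1.0e+00] F [ 0.06 -0.37  0.27] w 0.028 q [-0.17  0.19  1.12 -0.    1.84 -0.24]
shift tool m [-0.1813 -0.0851  0.0272] scaled total [-0.6043 -0.2836  0.0905]
```

View pics/wrist2.png

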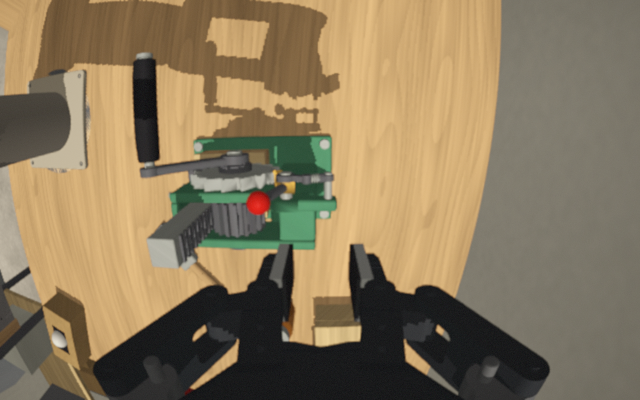

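The lever now leans forward: the knob is at (258,203) and its pin at about (287,187). Next, over to the handle.

arm_command([
  {"gripper": 0,"linear": [-0.12,-0.057,0.015],"delta_rot": [0,0,0]},
  {"gripper": 0,"linear": [-0.12,-0.057,0.015],"delta_rot": [0,0,0]},
  {"gripper": 0,"linear": [-0.12,-0.057,0.015],"delta_rot": [0,0,0]},
  {"gripper": 0,"linear": [-0.12,-0.057,0.015],"delta_rot": [0,0,0]},
  {"gripper": 0,"linear": [-0.12,-0.057,0.015],"delta_rot": [0,0,0]},
])

```text
time: 7.1
position: [0.4308, 0.0189, 0.4017]
tool_rot: [0.999, 0.038, -0.0, -0.0]
contact_force: [-0.0, 1.0, 1.3]
gripper_width: 0.0851
```

```bash
python3 - <<'E'
from h import *
from bench import ctrl
goto([.4313,.018,.262])
for n in("top","wrist","scene"):
    c=ctrl.read_camera(n); im=c["image"][:,:,::-1]
    if n=="top":
        W,ok=world(c);i=c["image"].astype(int);r,g,b=i[...,0],i[...,1],i[...,2]
        k=ok&(r>100)&(g<70)&(b<70)&(abs(W[...,0]-.58)<.06)&(abs(W[...,1]+.055)<.04)&(W[...,2]>.28);print("knob top",k.sum(),np.median(W[k],0) if k.any() else 0)
        im=cv2.resize(im[120:270,270:460],None,fx=4,fy=4)
    cv2.imwrite(f"pics/{n}3.png",im)
E
```

```text
t 7.1 pos [0.4308 0.0189 0.4017] toolx heading deg 4.33 toolz [-7.e-04  1.e-04 -1.e+00] F [-0.    0.97  1.31] w 0.0851 q [-0.08 -0.34  1.66  0.    1.82 -0.15]
shift tool m [0.0005 0.001  0.1397] scaled total [0.0017 0.0033 0.4656]
knob top 0 0
```

View pics/wrist3.png

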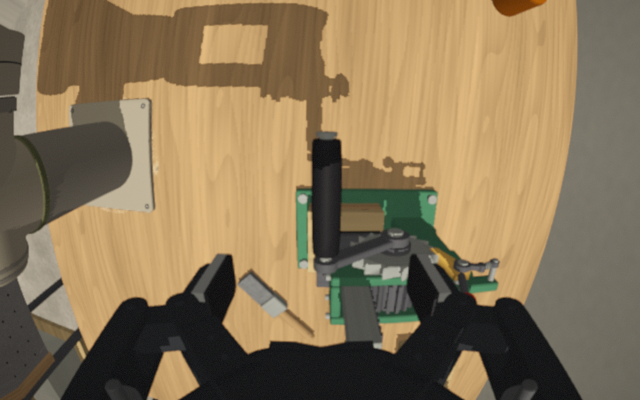

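View pics/top3.png

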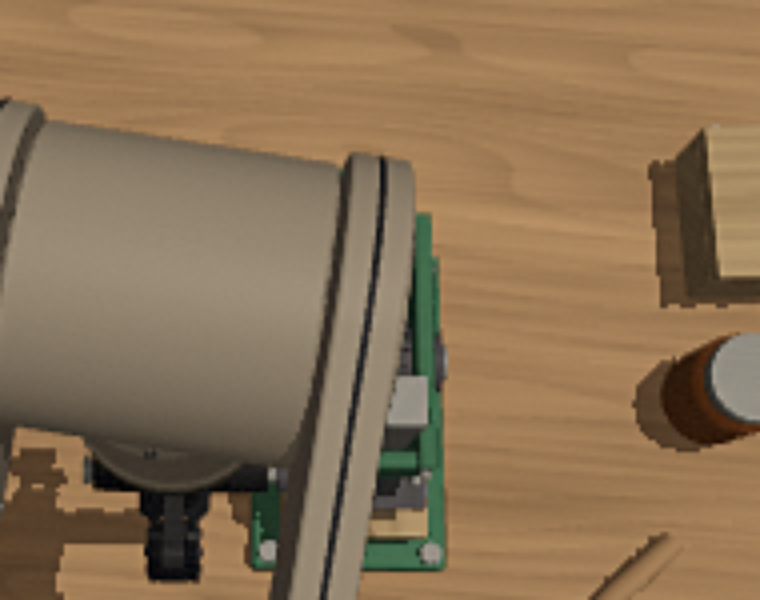

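View pics/scene3.png

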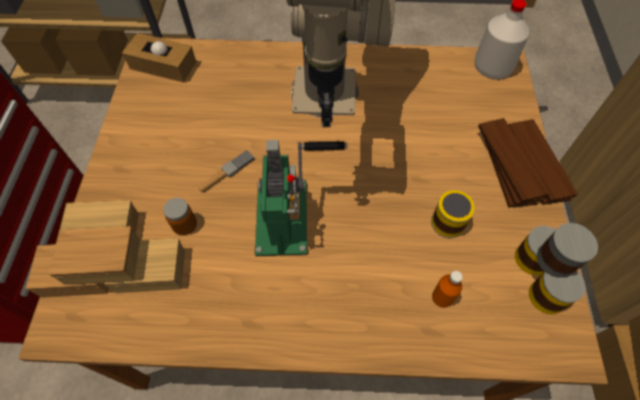

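```bash
python3 - <<'E'
from h import *
from bench import ctrl
# lowest arm surface above press region, from scene depth
c=ctrl.read_camera("scene");W,ok=world(c);i=c["image"].astype(int)
m=ok&(abs(W[...,0]-.5)<.12)&(W[...,1]<-.03)&(W[...,1]>-.2)&(W[...,2]>.33)
P=W[m]
for x0 in np.arange(.38,.62,.03):
    q=P[(P[:,0]>x0)&(P[:,0]<x0+.03)]
    if len(q): print(round(x0,2),len(q),q[:,2].min().round(3),np.percentile(q[:,2],5).round(3))
E
```

```text
0.44 17 0.704 0.704
0.47 46 0.716 0.717
```

arm_command([
  {"gripper": 0,"linear": [0,0,0.13],"delta_rot": [0,0,0]},
  {"gripper": 0,"linear": [0,0,0.13],"delta_rot": [0,0,0]},
  {"gripper": 0,"linear": [0,0,0.1],"delta_rot": [0,0,0]},
  {"gripper": 0,"linear": [0,0,0.07],"delta_rot": [0,0,0]},
  {"gripper": 0,"linear": [0,0,0.03],"delta_rot": [0,0,0]},
])

```text
time: 7.8
position: [0.432, 0.0181, 0.2615]
tool_rot: [0.999, 0.038, -0.002, -0.0]
contact_force: [0.0, 0.4, 0.6]
gripper_width: 0.0855
```

```bash
python3 - <<'E'
from h import *
from bench import ctrl
goto([.4313,.018,.260])
c=ctrl.read_camera("scene")
W,ok=world(c);i=c["image"].astype(int);r,g,b=i[...,0],i[...,1],i[...,2]
k=ok&(r>100)&(g<70)&(b<70)&(abs(W[...,0]-.58)<.06)&(abs(W[...,1]+.055)<.04)&(W[...,2]>.28);print("knob top",k.sum(),np.median(W[k],0) if k.any() else 0)
cv2.imwrite("pics/wrist4.png",ctrl.read_camera("wrist")["image"][:,:,::-1])
E
```

```text
t 7.8 pos [0.432  0.0181 0.2615] toolx heading deg 4.31 toolz [-4.1e-03  2.0e-04 -1.0e+00] F [0.   0.37 0.65] w 0.0855 q [-0.08 -0.34  1.91 -0.    1.57 -0.15]
shift tool m [-0.0007  0.0001  0.0015] scaled total [-0.0023  0.0003  0.0051]
knob top 47 [ 0.57113668 -0.05511273  0.3084352 ]
```

View pics/wrist4.png

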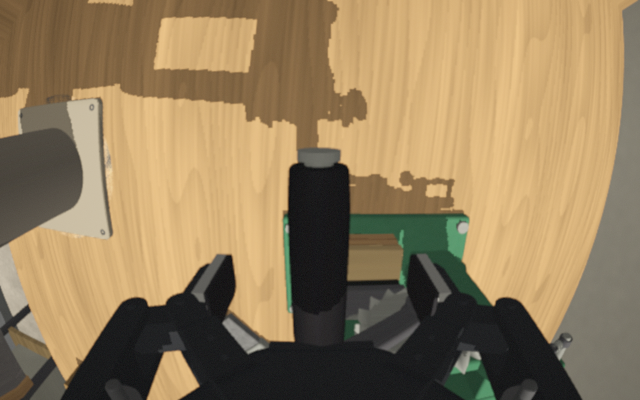

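arm_command([
  {"gripper": 1,"linear": [0,0,0.003],"delta_rot": [0,0,0]},
  {"gripper": 1,"linear": [0,0,0],"delta_rot": [0,0,0]},
  {"gripper": 1,"linear": [0,0,0],"delta_rot": [0,0,0]},
  {"gripper": 1,"linear": [0,0,0],"delta_rot": [0,0,0]},
  {"gripper": 1,"linear": [0,0,0],"delta_rot": [0,0,0]},
], grip_force=50)

```text
time: 8.4
position: [0.4316, 0.0185, 0.2637]
tool_rot: [0.999, 0.038, -0.001, 0.0]
contact_force: [-5.8, -0.2, 4.2]
gripper_width: 0.0253
```

arm_command([
  {"gripper": 1,"linear": [0,0,0],"delta_rot": [0,0,0]},
  {"gripper": 1,"linear": [0,0,0],"delta_rot": [0,0,0]},
  {"gripper": 1,"linear": [0,0,0],"delta_rot": [0,0,0]},
])

```text
time: 8.7
position: [0.4316, 0.0185, 0.2637]
tool_rot: [0.999, 0.038, -0.001, 0.0]
contact_force: [-6.1, -0.7, 4.3]
gripper_width: 0.0252
```

```bash
cat >> h.py <<'E'
yaw=.0763;PX=np.array([np.cos(yaw),np.sin(yaw),0]);SH=np.array([.5122,.0242,.195])
def crank():
    s=st();R=Ro.from_quat(s["tool_rot"]).as_matrix();g=s["position"]+.006*R[:,2]
    a=-(g-SH)@PX;z=g[2]-SH[2];th=np.arctan2(z,a);F=s["contact_force"]
    tn=PX*np.sin(th)+np.array([0,0,np.cos(th)]);rd=-PX*np.cos(th)+np.array([0,0,np.sin(th)])
    print("t %.2f th %.3f r %.4f  Ft %.2f Fr %.2f Fy %.2f w %.4f"%(s["time"],th,np.hypot(a,z),F@tn,F@rd,F@np.cross(rd,tn),s["gripper_width"]),s["position"].round(4),s["torque"].round(2))
E
python3 -c "
from h import *
crank();goto([.4313,.018,.26])"
```

```text
t 8.70 th 0.660 r 0.1023  Ft -0.39 Fr 7.43 Fy -0.20 w 0.0252 [0.4316 0.0185 0.2637] [-0.05  0.85 -0.06]
t 8.7 pos [0.4316 0.0185 0.2637] toolx heading deg 4.34 toolz [-1.1e-03 -2.0e-04 -1.0e+00] F [-6.07 -0.66  4.25] w 0.0252 q [-0.08 -0.34  1.91 -0.    1.57 -0.15]
shift tool m [-0.0004  0.0004  0.0037] scaled total [-0.0012  0.0014  0.0124]
```

arm_command([
  {"gripper": 1,"linear": [0.008,0,-0.011],"delta_rot": [0,0,0]},
  {"gripper": 1,"linear": [0.008,0,-0.011],"delta_rot": [0,0,0]},
  {"gripper": 1,"linear": [0.009,0,-0.01],"delta_rot": [0,0,0]},
])

```text
time: 9.0
position: [0.438, 0.0189, 0.2717]
tool_rot: [0.999, 0.038, -0.003, 0.0]
contact_force: [-7.6, -1.6, -3.4]
gripper_width: 0.0259
```

```bash
python3 -c "
from h import *
crank()"
```

```text
t 9.00 th 0.759 r 0.1026  Ft -7.79 Fr 3.25 Fy -1.00 w 0.0259 [0.438  0.0189 0.2717] [-0.25  1.14 -0.07]
```

arm_command([
  {"gripper": 1,"linear": [0.009,0,-0.01],"delta_rot": [0,0,0]},
  {"gripper": 1,"linear": [0.009,0,-0.01],"delta_rot": [0,0,0]},
  {"gripper": 1,"linear": [0,0,0],"delta_rot": [0,0,0]},
])

```text
time: 9.3
position: [0.4441, 0.0193, 0.2779]
tool_rot: [0.999, 0.038, -0.002, 0.0]
contact_force: [-5.4, -1.4, -4.3]
gripper_width: 0.0255
```

```bash
python3 - <<'E'
from h import *
crank()
from bench import ctrl
cv2.imwrite("pics/wrist5.png",ctrl.read_camera("wrist")["image"][:,:,::-1])
c=ctrl.read_camera("scene");cv2.imwrite("pics/scene5.png",cv2.resize(c["image"][120:270,220:410,::-1],None,fx=4,fy=4))
E
```

```text
t 9.30 th 0.844 r 0.1029  Ft -6.93 Fr 0.46 Fy -0.99 w 0.0255 [0.4441 0.0193 0.2779] [-0.24  0.87 -0.03]
```

View pics/wrist5.png

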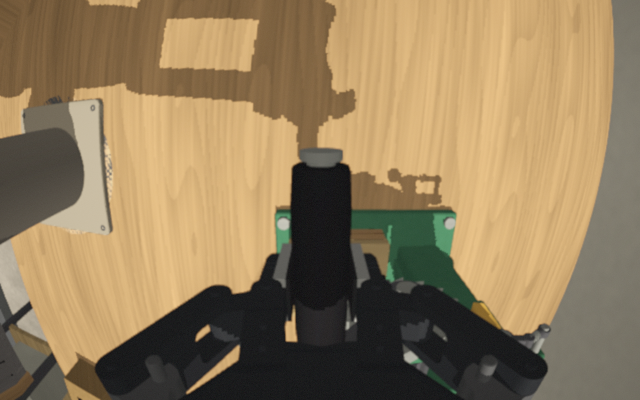

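View pics/scene5.png

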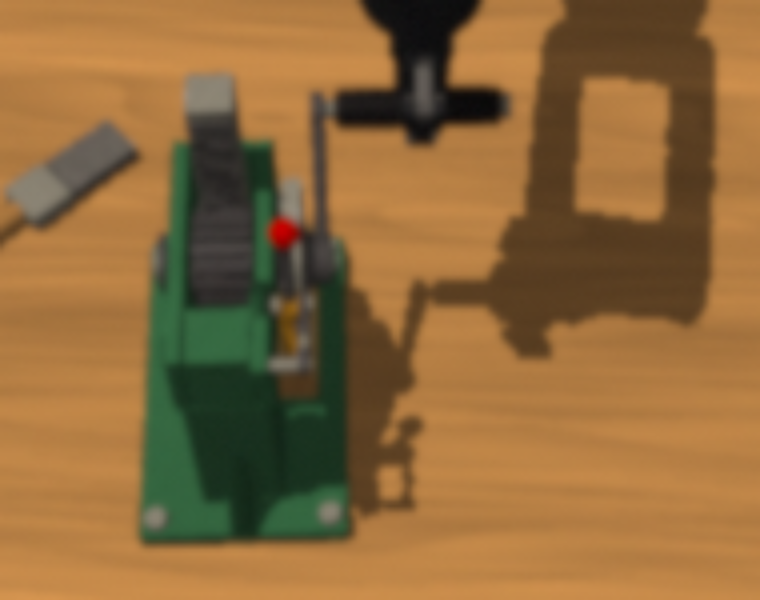

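The crank is 0.18 rad above its start and carries about 7 N. The orange pawl looks free, so I'll ease back and check that it doesn't catch.

arm_command([
  {"gripper": 1,"linear": [0,0,0],"delta_rot": [0,0,0]},
  {"gripper": 1,"linear": [-0.012,0,0.011],"delta_rot": [0,0,0]},
  {"gripper": 1,"linear": [-0.012,0,0.012],"delta_rot": [0,0,0]},
  {"gripper": 1,"linear": [-0.011,0,0.012],"delta_rot": [0,0,0]},
  {"gripper": 1,"linear": [-0.01,0,0.013],"delta_rot": [0,0,0]},
])

```text
time: 9.9
position: [0.4311, 0.0184, 0.2637]
tool_rot: [0.999, 0.038, -0.0, 0.0]
contact_force: [-0.9, -1.0, -7.4]
gripper_width: 0.0254
```

```bash
python3 -c "
from h import *
crank()"
```

```text
t 9.90 th 0.657 r 0.1026  Ft -6.49 Fr -3.71 Fy -0.93 w 0.0254 [0.4311 0.0184 0.2637] [-0.25  0.26  0.06]
```

arm_command([
  {"gripper": 1,"linear": [-0.01,0,0.013],"delta_rot": [0,0,0]},
  {"gripper": 1,"linear": [-0.009,0,0.014],"delta_rot": [0,0,0]},
  {"gripper": 1,"linear": [-0.009,0,0.014],"delta_rot": [0,0,0]},
])

```text
time: 10.2
position: [0.4234, 0.0178, 0.2518]
tool_rot: [0.999, 0.038, 0.001, 0.0]
contact_force: [3.1, -1.8, -10.5]
gripper_width: 0.0255
```

```bash
python3 -c "
from h import *
crank()"
```

```text
t 10.20 th 0.518 r 0.1024  Ft -7.66 Fr -7.78 Fy -1.99 w 0.0255 [0.4234 0.0178 0.2518] [-0.2  -0.56  0.1 ]
```

arm_command([
  {"gripper": 1,"linear": [-0.005,0,0.016],"delta_rot": [0,0,0]},
  {"gripper": 1,"linear": [-0.004,0,0.017],"delta_rot": [0,0,0]},
  {"gripper": 1,"linear": [-0.003,0,0.017],"delta_rot": [0,0,0]},
  {"gripper": 1,"linear": [-0.003,0,0.016],"delta_rot": [0,0,0]},
])

```text
time: 10.6
position: [0.416, 0.0174, 0.231]
tool_rot: [0.999, 0.038, -0.004, -0.0]
contact_force: [-17.4, -2.5, -2.5]
gripper_width: 0.0254
```

```bash
python3 - <<'E'
from h import *
crank()
from bench import ctrl
c=ctrl.read_camera("scene");cv2.imwrite("pics/scene6.png",cv2.resize(c["image"][120:270,220:410,::-1],None,fx=4,fy=4))
c=ctrl.read_camera("top");cv2.imwrite("pics/top6.png",cv2.resize(c["image"][120:270,270:460,::-1],None,fx=4,fy=4))
E
```

```text
t 10.60 th 0.301 r 0.1010  Ft -7.58 Fr 16.01 Fy -1.20 w 0.0254 [0.416  0.0174 0.231 ] [-0.38  2.57 -0.13]
```

View pics/scene6.png

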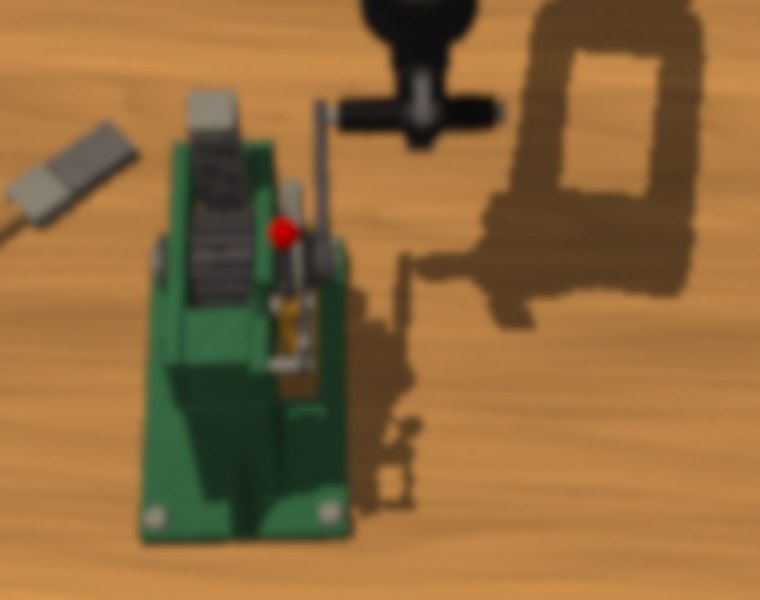

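The ram has sunk about 11 mm. I'll take out the radial strain and go slower from here, watching for the load to come off.

arm_command([
  {"gripper": 1,"linear": [-0.005,0,0.006],"delta_rot": [0,0,0]},
  {"gripper": 1,"linear": [-0.005,0,0.006],"delta_rot": [0,0,0]},
  {"gripper": 1,"linear": [-0.004,0,0.006],"delta_rot": [0,0,0]},
  {"gripper": 1,"linear": [-0.004,0,0.006],"delta_rot": [0,0,0]},
])

```text
time: 11.1
position: [0.4138, 0.0171, 0.2251]
tool_rot: [0.999, 0.038, 0.001, -0.0]
contact_force: [4.1, -0.9, -8.2]
gripper_width: 0.0252
```

```bash
python3 -c "
from h import *
crank()"
```

```text
t 11.10 th 0.239 r 0.1016  Ft -7.01 Fr -5.89 Fy -1.17 w 0.0252 [0.4138 0.0171 0.2251] [-0.12 -0.59  0.11]
```

arm_command([
  {"gripper": 1,"linear": [-0.001,0,0.006],"delta_rot": [0,0,0]},
  {"gripper": 1,"linear": [-0.001,0,0.006],"delta_rot": [0,0,0]},
  {"gripper": 1,"linear": [-0.001,0,0.006],"delta_rot": [0,0,0]},
])

```text
time: 11.4
position: [0.4129, 0.017, 0.2198]
tool_rot: [0.999, 0.038, 0.001, -0.0]
contact_force: [3.2, -0.1, -7.1]
gripper_width: 0.0252
```

```bash
python3 -c "
from h import *
crank()"
```

```text
t 11.40 th 0.187 r 0.1013  Ft -6.33 Fr -4.46 Fy -0.36 w 0.0252 [0.4129 0.017  0.2198] [-0.09 -0.5   0.1 ]
```

arm_command([
  {"gripper": 1,"linear": [0.001,0,0.006],"delta_rot": [0,0,0]},
  {"gripper": 1,"linear": [0,0,0.006],"delta_rot": [0,0,0]},
])

```text
time: 11.6
position: [0.4125, 0.017, 0.2158]
tool_rot: [0.999, 0.038, -0.0, -0.0]
contact_force: [-1.0, -1.7, -7.2]
gripper_width: 0.0255
```

```bash
python3 -c "
from h import *
crank()"
```

```text
t 11.60 th 0.147 r 0.1011  Ft -7.27 Fr 0.10 Fy -1.63 w 0.0255 [0.4125 0.017  0.2158] [-0.09  0.13  0.01]
```

arm_command([
  {"gripper": 1,"linear": [0,0,0.006],"delta_rot": [0,0,0]},
  {"gripper": 1,"linear": [0,0,0.006],"delta_rot": [0,0,0]},
])

```text
time: 11.8
position: [0.4122, 0.017, 0.212]
tool_rot: [0.999, 0.038, -0.001, -0.0]
contact_force: [-3.2, -0.7, -7.1]
gripper_width: 0.0255
```

```bash
python3 -c "
from h import *
crank()"
```

```text
t 11.80 th 0.109 r 0.1009  Ft -7.46 Fr 2.41 Fy -0.46 w 0.0255 [0.4122 0.017  0.212 ] [-0.14  0.5  -0.01]
```

arm_command([
  {"gripper": 1,"linear": [-0.001,0,0.006],"delta_rot": [0,0,0]},
  {"gripper": 1,"linear": [-0.001,0,0.006],"delta_rot": [0,0,0]},
])

```text
time: 12.0
position: [0.4119, 0.017, 0.2086]
tool_rot: [0.999, 0.038, -0.0, -0.0]
contact_force: [-1.9, -0.6, -7.5]
gripper_width: 0.0253
```

```bash
python3 -c "
from h import *
crank()"
```

```text
t 12.00 th 0.075 r 0.1008  Ft -7.60 Fr 1.33 Fy -0.47 w 0.0253 [0.4119 0.017  0.2086] [-0.11  0.29  0.02]
```

arm_command([
  {"gripper": 1,"linear": [0,0,0.006],"delta_rot": [0,0,0]},
  {"gripper": 1,"linear": [0,0,0.006],"delta_rot": [0,0,0]},
])

```text
time: 12.2
position: [0.4119, 0.017, 0.205]
tool_rot: [0.999, 0.038, -0.0, -0.0]
contact_force: [-3.4, -1.2, -6.7]
gripper_width: 0.0253
```

```bash
python3 -c "
from h import *
crank()"
```

```text
t 12.20 th 0.040 r 0.1006  Ft -6.84 Fr 3.23 Fy -0.97 w 0.0253 [0.4119 0.017  0.205 ] [-0.08  0.51 -0.07]
```

arm_command([
  {"gripper": 1,"linear": [-0.001,0,0.006],"delta_rot": [0,0,0]},
  {"gripper": 1,"linear": [0,0,0.006],"delta_rot": [0,0,0]},
])

```text
time: 12.4
position: [0.4119, 0.017, 0.2016]
tool_rot: [0.999, 0.038, 0.0, -0.0]
contact_force: [-1.7, -0.3, -6.9]
gripper_width: 0.0254
```

arm_command([
  {"gripper": 1,"linear": [0,0,0.006],"delta_rot": [0,0,0]},
  {"gripper": 1,"linear": [0,0,0.006],"delta_rot": [0,0,0]},
])

```text
time: 12.6
position: [0.4121, 0.017, 0.1981]
tool_rot: [0.999, 0.038, 0.0, -0.0]
contact_force: [-2.4, -0.3, -7.3]
gripper_width: 0.0256
```

```bash
python3 -c "
from h import *
crank()"
```

```text
t 12.60 th -0.029 r 0.1004  Ft -7.20 Fr 2.65 Fy -0.13 w 0.0256 [0.4121 0.017  0.1981] [0.   0.19 0.04]
```

arm_command([
  {"gripper": 1,"linear": [0,0,0.006],"delta_rot": [0,0,0]},
  {"gripper": 1,"linear": [0,0,0.006],"delta_rot": [0,0,0]},
])

```text
time: 12.8
position: [0.4123, 0.017, 0.1946]
tool_rot: [0.999, 0.038, 0.001, -0.0]
contact_force: [0.6, 0.6, -6.5]
gripper_width: 0.025
```

arm_command([
  {"gripper": 1,"linear": [0,0,0.006],"delta_rot": [0,0,0]},
  {"gripper": 1,"linear": [0,0,0.006],"delta_rot": [0,0,0]},
])

```text
time: 13.0
position: [0.4126, 0.017, 0.1912]
tool_rot: [0.999, 0.038, 0.001, -0.0]
contact_force: [3.7, -0.2, -5.9]
gripper_width: 0.0254
```

arm_command([
  {"gripper": 1,"linear": [0.001,0,0.006],"delta_rot": [0,0,0]},
  {"gripper": 1,"linear": [0,0,0.006],"delta_rot": [0,0,0]},
])

```text
time: 13.2
position: [0.413, 0.017, 0.1877]
tool_rot: [0.999, 0.038, 0.001, 0.0]
contact_force: [5.8, 1.6, -6.0]
gripper_width: 0.0251
```

```bash
python3 -c "
from h import *
crank()"
```

```text
t 13.20 th -0.133 r 0.1003  Ft -6.76 Fr -5.05 Fy 1.17 w 0.0251 [0.413  0.017  0.1877] [ 0.16 -0.98  0.16]
```

arm_command([
  {"gripper": 1,"linear": [0.003,0,0.006],"delta_rot": [0,0,0]},
  {"gripper": 1,"linear": [0.002,0,0.006],"delta_rot": [0,0,0]},
])

```text
time: 13.4
position: [0.4139, 0.0171, 0.1837]
tool_rot: [0.999, 0.038, 0.0, 0.0]
contact_force: [2.2, -0.0, -5.6]
gripper_width: 0.0252
```

```bash
python3 -c "
from h import *
crank()"
```

```text
t 13.40 th -0.174 r 0.1001  Ft -5.93 Fr -1.20 Fy -0.21 w 0.0252 [0.4139 0.0171 0.1837] [ 0.09 -0.54  0.07]
```

arm_command([
  {"gripper": 1,"linear": [0.001,0,0.006],"delta_rot": [0,0,0]},
  {"gripper": 1,"linear": [0.001,0,0.006],"delta_rot": [0,0,0]},
])

```text
time: 13.6
position: [0.4147, 0.0171, 0.1802]
tool_rot: [0.999, 0.038, 0.0, 0.0]
contact_force: [6.0, 0.5, -6.1]
gripper_width: 0.0253
```

```bash
python3 -c "
from h import *
crank()"
```

```text
t 13.60 th -0.210 r 0.1000  Ft -7.23 Fr -4.62 Fy 0.02 w 0.0253 [0.4147 0.0171 0.1802] [ 0.13 -0.85  0.1 ]
```

arm_command([
  {"gripper": 1,"linear": [0.003,0,0.006],"delta_rot": [0,0,0]},
  {"gripper": 1,"linear": [0.003,0,0.006],"delta_rot": [0,0,0]},
])

```text
time: 13.8
position: [0.4159, 0.0172, 0.1762]
tool_rot: [0.999, 0.038, -0.0, 0.0]
contact_force: [2.0, 0.7, -6.4]
gripper_width: 0.0257
```

```bash
python3 -c "
from h import *
crank()"
```

```text
t 13.80 th -0.251 r 0.0997  Ft -6.74 Fr -0.33 Fy 0.51 w 0.0257 [0.4159 0.0172 0.1762] [ 0.06 -0.34  0.04]
```

arm_command([
  {"gripper": 1,"linear": [0.002,0,0.006],"delta_rot": [0,0,0]},
  {"gripper": 1,"linear": [0.002,0,0.006],"delta_rot": [0,0,0]},
])

```text
time: 14.0
position: [0.417, 0.0173, 0.1725]
tool_rot: [0.999, 0.038, -0.0, 0.0]
contact_force: [1.6, 0.3, -7.4]
gripper_width: 0.0253
```

```bash
python3 -c "
from h import *
crank()"
```

```text
t 14.00 th -0.290 r 0.0996  Ft -7.52 Fr 0.56 Fy 0.15 w 0.0253 [0.417  0.0173 0.1725] [ 0.04 -0.35  0.07]
```

arm_command([
  {"gripper": 1,"linear": [0.002,0,0.006],"delta_rot": [0,0,0]},
  {"gripper": 1,"linear": [0.002,0,0.006],"delta_rot": [0,0,0]},
])

```text
time: 14.2
position: [0.4183, 0.0174, 0.169]
tool_rot: [0.999, 0.038, -0.0, 0.0]
contact_force: [1.4, 0.6, -7.1]
gripper_width: 0.0252
```

```bash
python3 -c "
from h import *
crank()"
```

```text
t 14.20 th -0.328 r 0.0995  Ft -7.18 Fr 0.96 Fy 0.49 w 0.0252 [0.4183 0.0174 0.169 ] [-0.03 -0.24  0.03]
```

arm_command([
  {"gripper": 1,"linear": [0.002,0,0.006],"delta_rot": [0,0,0]},
  {"gripper": 1,"linear": [0.002,0,0.006],"delta_rot": [0,0,0]},
])

```text
time: 14.4
position: [0.4197, 0.0175, 0.1655]
tool_rot: [0.999, 0.038, -0.0, 0.0]
contact_force: [2.6, 0.2, -7.0]
gripper_width: 0.0255
```

```bash
python3 -c "
from h import *
crank()"
```

```text
t 14.40 th -0.365 r 0.0993  Ft -7.46 Fr 0.10 Fy 0.01 w 0.0255 [0.4197 0.0175 0.1655] [ 0.   -0.32 -0.  ]
```

arm_command([
  {"gripper": 1,"linear": [0.003,0,0.006],"delta_rot": [0,0,0]},
  {"gripper": 1,"linear": [0.002,0,0.006],"delta_rot": [0,0,0]},
])

```text
time: 14.6
position: [0.4213, 0.0176, 0.162]
tool_rot: [0.999, 0.038, 0.0, 0.0]
contact_force: [2.1, 0.2, -5.8]
gripper_width: 0.0252
```

```bash
python3 -c "
from h import *
crank()"
```

```text
t 14.60 th -0.404 r 0.0992  Ft -6.18 Fr 0.34 Fy 0.03 w 0.0252 [0.4213 0.0176 0.162 ] [ 0.03 -0.42 -0.01]
```

arm_command([
  {"gripper": 1,"linear": [0.003,0,0.006],"delta_rot": [0,0,0]},
  {"gripper": 1,"linear": [0.003,0,0.006],"delta_rot": [0,0,0]},
])

```text
time: 14.8
position: [0.4231, 0.0178, 0.1584]
tool_rot: [0.999, 0.038, 0.0, 0.0]
contact_force: [2.4, -0.7, -6.3]
gripper_width: 0.0255
```

```bash
python3 -c "
from h import *
crank()"
```

```text
t 14.80 th -0.445 r 0.0990  Ft -6.68 Fr 0.64 Fy -0.83 w 0.0255 [0.4231 0.0178 0.1584] [-0.   -0.3   0.03]
```

arm_command([
  {"gripper": 1,"linear": [0.003,0,0.006],"delta_rot": [0,0,0]},
  {"gripper": 1,"linear": [0.003,0,0.006],"delta_rot": [0,0,0]},
])

```text
time: 15.0
position: [0.425, 0.0179, 0.1548]
tool_rot: [0.999, 0.038, 0.0, 0.0]
contact_force: [3.1, -0.2, -6.8]
gripper_width: 0.0252
```

```bash
python3 -c "
from h import *
crank()"
```

```text
t 15.00 th -0.486 r 0.0989  Ft -7.47 Fr 0.43 Fy -0.40 w 0.0252 [0.425  0.0179 0.1548] [ 0.01 -0.45  0.06]
```

arm_command([
  {"gripper": 1,"linear": [0.003,0,0.006],"delta_rot": [0,0,0]},
  {"gripper": 1,"linear": [0.003,0,0.006],"delta_rot": [0,0,0]},
])

```text
time: 15.2
position: [0.427, 0.018, 0.1514]
tool_rot: [0.999, 0.038, 0.0, 0.0]
contact_force: [4.4, -0.6, -5.8]
gripper_width: 0.0256
```

```bash
python3 -c "
from h import *
crank()"
```

```text
t 15.20 th -0.526 r 0.0988  Ft -7.19 Fr -0.87 Fy -0.91 w 0.0256 [0.427  0.018  0.1514] [-0.   -0.59  0.07]
```

arm_command([
  {"gripper": 1,"linear": [0.004,0,0.006],"delta_rot": [0,0,0]},
  {"gripper": 1,"linear": [0.003,0,0.005],"delta_rot": [0,0,0]},
])

```text
time: 15.4
position: [0.4291, 0.0182, 0.1481]
tool_rot: [0.999, 0.038, 0.0, 0.0]
contact_force: [4.0, -1.0, -5.1]
gripper_width: 0.025
```

```bash
python3 -c "
from h import *
crank()"
```

```text
t 15.40 th -0.566 r 0.0987  Ft -6.40 Fr -0.52 Fy -1.31 w 0.0250 [0.4291 0.0182 0.1481] [-0.01 -0.69  0.08]
```

arm_command([
  {"gripper": 1,"linear": [0.004,0,0.006],"delta_rot": [0,0,0]},
  {"gripper": 1,"linear": [0.004,0,0.005],"delta_rot": [0,0,0]},
])

```text
time: 15.6
position: [0.4314, 0.0183, 0.1448]
tool_rot: [0.999, 0.038, 0.0, 0.0]
contact_force: [4.2, -0.7, -6.2]
gripper_width: 0.0258
```

```bash
python3 -c "
from h import *
crank()"
```

```text
t 15.60 th -0.607 r 0.0986  Ft -7.45 Fr 0.09 Fy -1.07 w 0.0258 [0.4314 0.0183 0.1448] [-0.01 -0.8   0.12]
```

arm_command([
  {"gripper": 1,"linear": [0.004,0,0.006],"delta_rot": [0,0,0]},
  {"gripper": 1,"linear": [0.004,0,0.005],"delta_rot": [0,0,0]},
])

```text
time: 15.8
position: [0.4338, 0.0185, 0.1417]
tool_rot: [0.999, 0.038, 0.0, 0.0]
contact_force: [2.1, -0.6, 0.5]
gripper_width: 0.0254
```

```bash
python3 -c "
from h import *
crank()"
```

```text
t 15.80 th -0.646 r 0.0985  Ft -0.83 Fr -1.90 Fy -0.73 w 0.0254 [0.4338 0.0185 0.1417] [-0.05 -0.28  0.06]
```

arm_command([
  {"gripper": 1,"linear": [0.004,0,0.005],"delta_rot": [0,0,0]},
])

```text
time: 15.9
position: [0.4349, 0.0186, 0.1403]
tool_rot: [0.999, 0.038, 0.0, 0.0]
contact_force: [0.6, -0.4, 3.9]
gripper_width: 0.0254
```

```bash
python3 - <<'E'
from h import *
crank()
from bench import ctrl
c=ctrl.read_camera("scene");cv2.imwrite("pics/scene7.png",cv2.resize(c["image"][120:270,220:410,::-1],None,fx=4,fy=4))
cv2.imwrite("pics/wrist7.png",ctrl.read_camera("wrist")["image"][:,:,::-1])
E
```

```text
t 15.90 th -0.664 r 0.0985  Ft 2.67 Fr -2.88 Fy -0.41 w 0.0254 [0.4349 0.0186 0.1403] [-0.08 -0.07  0.05]
```

View pics/wrist7.png

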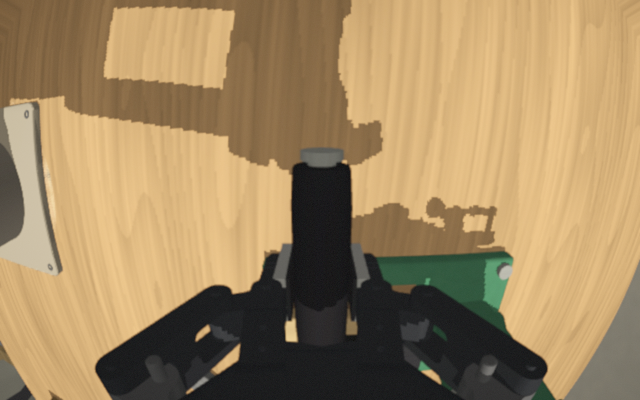

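View pics/scene7.png

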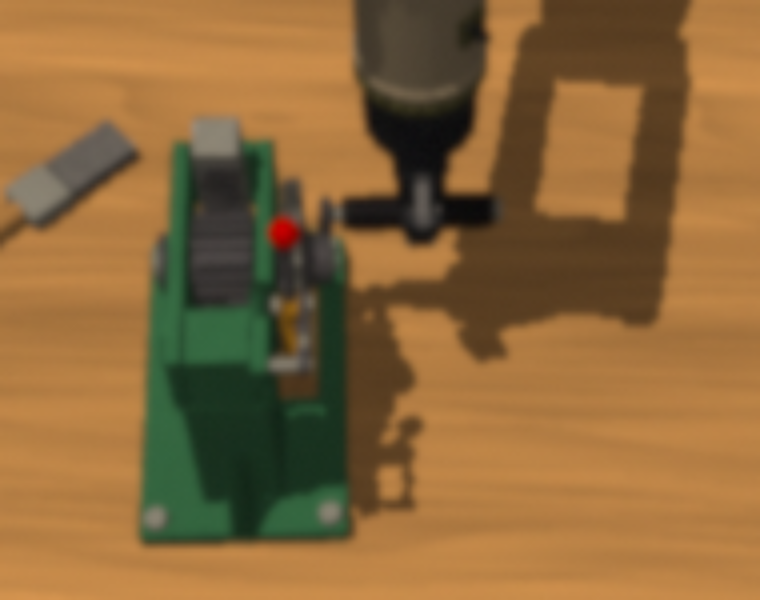

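The load is off the handle: Ft went from −7.5 to −0.8, then to a slight press of +2.7 N. I'll back off about 1.2 mm to neutral before letting go.

arm_command([
  {"gripper": 1,"linear": [-0.002,0,-0.003],"delta_rot": [0,0,0]},
  {"gripper": 1,"linear": [0,0,0],"delta_rot": [0,0,0]},
  {"gripper": 1,"linear": [0,0,0],"delta_rot": [0,0,0]},
])

```text
time: 16.3
position: [0.4342, 0.0186, 0.1411]
tool_rot: [0.999, 0.038, 0.0, 0.0]
contact_force: [2.3, -0.9, 2.2]
gripper_width: 0.0256
```

```bash
python3 -c "
from h import *
crank()"
```

```text
t 16.30 th -0.654 r 0.0985  Ft 0.38 Fr -3.11 Fy -1.08 w 0.0256 [0.4342 0.0186 0.1411] [-0.15 -0.41  0.07]
```

arm_command([
  {"gripper": 0,"linear": [0,0,0],"delta_rot": [0,0,0]},
  {"gripper": 0,"linear": [0,0,0],"delta_rot": [0,0,0]},
  {"gripper": 0,"linear": [0,0,0],"delta_rot": [0,0,0]},
  {"gripper": 0,"linear": [0,0,0],"delta_rot": [0,0,0]},
  {"gripper": 0,"linear": [0,0,0],"delta_rot": [0,0,0]},
])

```text
time: 16.8
position: [0.4339, 0.0186, 0.1407]
tool_rot: [0.999, 0.038, -0.0, -0.0]
contact_force: [-0.6, 0.6, 0.9]
gripper_width: 0.0852
```

```bash
python3 - <<'E'
from h import *
crank()
from bench import ctrl
cv2.imwrite("pics/wrist8.png",ctrl.read_camera("wrist")["image"][:,:,::-1])
E
```

```text
t 16.80 th -0.655 r 0.0991  Ft 1.01 Fr -0.10 Fy 0.62 w 0.0852 [0.4339 0.0186 0.1407] [0.03 0.04 0.03]
```

View pics/wrist8.png

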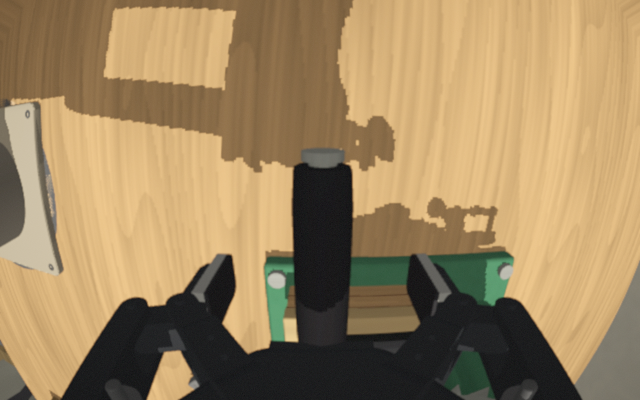

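The fingers are fully open and the handle stays put midway between them, at (323,250). Now lifting straight away.

arm_command([
  {"gripper": 0,"linear": [0,0,-0.05],"delta_rot": [0,0,0]},
  {"gripper": 0,"linear": [0,0,-0.1],"delta_rot": [0,0,0]},
  {"gripper": 0,"linear": [0,0,-0.15],"delta_rot": [0,0,0]},
  {"gripper": 0,"linear": [0,0,-0.15],"delta_rot": [0,0,0]},
  {"gripper": 0,"linear": [0,0,-0.15],"delta_rot": [0,0,0]},
])

```text
time: 17.35
position: [0.4336, 0.0187, 0.3225]
tool_rot: [0.999, 0.038, -0.0, -0.0]
contact_force: [1.7, -0.3, -0.2]
gripper_width: 0.0853
```

arm_command([
  {"gripper": 0,"linear": [0,-0.1,-0.1],"delta_rot": [0,0,0]},
  {"gripper": 0,"linear": [0,-0.15,0],"delta_rot": [0,0,0]},
  {"gripper": 0,"linear": [0,-0.15,0],"delta_rot": [0,0,0]},
  {"gripper": 0,"linear": [0,-0.15,0],"delta_rot": [0,0,0]},
  {"gripper": 0,"linear": [0,0,0],"delta_rot": [0,0,0]},
])

```text
time: 17.85
position: [0.4204, 0.1877, 0.3506]
tool_rot: [0.999, 0.041, -0.0, -0.001]
contact_force: [0.0, -0.2, 0.2]
gripper_width: 0.0856
```

```bash
python3 - <<'E'
from h import *
from bench import ctrl
print(st()["contact_force"].round(2),st()["position"].round(3),st()["time"])
for n in("scene","top"):
    c=ctrl.read_camera(n);W,ok=world(c);i=c["image"].astype(int);r,g,b=i[...,0],i[...,1],i[...,2]
    H=ok&(abs(W[...,0]-.435)<.05)&(abs(W[...,1]-.018)<.06)&(W[...,2]>.1)&(W[...,2]<.2)&(r<60)&(g<60)&(b<60)
    k=ok&(r>100)&(g<70)&(b<70)&(abs(W[...,0]-.58)<.06)&(abs(W[...,1]+.055)<.04)&(W[...,2]>.28)
    ram=ok&(abs(W[...,0]-.48)<.04)&(abs(W[...,1]+.11)<.025)&(W[...,2]>.245)
    print(n,"handle",H.sum(),np.median(W[H],0).round(4) if H.any() else "","knob",np.median(W[k],0).round(4) if k.any() else "","ram",ram.sum(),np.median(W[ram],0).round(4) if ram.any() else "")
    x0,y0=(220,120) if n[0]=="s" else (270,120)
    cv2.imwrite(f"pics/{n}9.png",cv2.resize(c["image"][y0:y0+150,x0:x0+190,::-1],None,fx=4,fy=4))
E
```

```text
[ 0.02 -0.16  0.18] [0.42  0.188 0.351] 17.85
scene handle 244 [0.4418 0.0191 0.1414] knob [ 0.5699 -0.0569  0.3084] ram 202 [ 0.4866 -0.1073  0.272 ]
top handle 355 [0.4329 0.0139 0.1427] knob [ 0.565  -0.0574  0.3099] ram 186 [ 0.4751 -0.1088  0.2745]
```

View pics/top9.png

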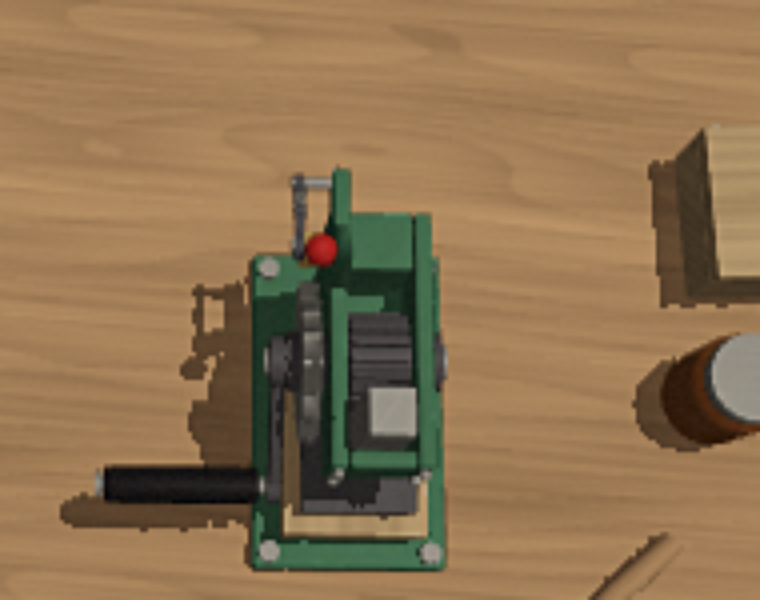

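View pics/scene9.png

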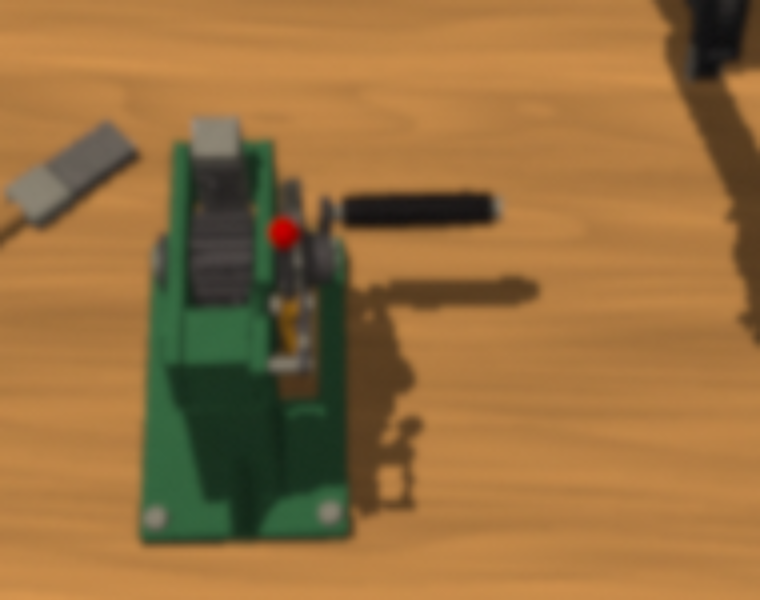

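The ram top is at about 0.274 m, so the ram has sunk about 40 mm. The crank is at rest at the angle where I let go, the lever is at release, the box is in place and the arm is clear. Handing in.

```bash
python3 -c "
from bench import ctrl
print(ctrl.close_job())"
```

```text
the job is handed in; nothing more can be done
None
```

I released the pawl, lowered the platen onto the lid with the crank, let go of the crank there, and handed the job in at about 18 s. No verdict was reported, so the results below are my own checks.

- **Lever:** I pushed the red knob forward from behind with the shut fingers until it snapped over. The cameras put it about 31–34 mm forward of its start.
- **Pawl:** I gripped the handle and wound up about 0.18 rad. On the way back the load stayed at about 6–7 N past the starting angle, so the pawl had not caught again.
- **Lowering:** I eased the crank down in 2–5 mm steps. After about 1.3 rad (some 39 mm of ram travel) the handle load dropped from 7.5 N to 0.
- **Contact:** I overshot to a press of about 2.7 N at the handle, which I estimate put about 32 N on the lid. I backed off to about 0.4 N, held 0.3 s and opened the gripper.
- **Last checks:** The handle stayed where I released it, and the ram top came down from about 0.313 m to 0.274 m. The lever was still at release, the arm was clear with about 0 N on the tool, and the box looked unmoved.

I could not measure two things directly: the force between platen and lid, and the pawl angle. I judged both from the handle load and the pictures.

The radial force on the crank reached about 16 N once on the way down, because I over-corrected my path. I took it out in the next move.

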